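Index the cap table by one nest with the hand wheel

TASK

Push the hand wheel clockwise (seen from above) through exactly one full turn by its upright red handle, so that the handle stops at the red mark again, without overrunning it, and the index table has brought the next grey cap under the screwdriving head. Only push the handle gently sideways with the fingers: do not grip it or pull it up. Do not touch the caps on the index table, and leave everything else on the bench where it is.

Things in the scene. Friction and masses are not known exactly. Their poses are not given: they have to be found in the camera images.
- wheel (a joint): turning angle of the hand wheel in rad about its vertical axis: 0 at the start, when the handle stands at the red mark; it grows as the wheel turns clockwise seen from above; one full turn is 6.283. It can be turned too far (stops lie at -1.5 and 9.5). Steady friction of about 0.3 N m (about 4 N at the handle) plus light damping: it stays where it is left and does not coast
- wheel_centre (a point): centre of the hand wheel, on its vertical axis, at mid height of the rim (97 mm above the bench). The wheel lies level: black rim of 150 mm mean diameter made of 16 mm round bar (its top 105 mm above the bench), three steel spokes 12 mm thick, a steel hub 40 mm wide whose top is 12 mm above this point. Its axes turn with the wheel: its x points to the handle
- grip_top (a point): centre of the top of the upright red handle, 169 mm above the bench and 75 mm from the wheel's axis. The handle is a 22 mm round bar, 58 mm tall, on a steel collar 25 mm wide and 6 mm high that stands on the rim at the end of a spoke: the red part reaches from 111 to 169 mm above the bench
- grip: the red handle itself (22 mm round, 58 mm tall), origin at the centre of its underside; it goes round with the wheel and also spins freely about its own upright axis, so a finger rolls along it
- grip_lift (a joint): how far the handle is pulled up out of the wheel, m: 0 down, up to 0.02; a spring holds it down with about 6 N. It must stay down
- mark (a point): top of the red block (16 mm square, top 97 mm above the bench) that stands outside the rim, 108 mm from the wheel's axis, fixed to the wheel's post: where the handle starts and must end. It lies in any direction from the axis
- index_table (a joint): turning angle of the index table in rad, geared to the wheel: one sixth of the wheel's angle, growing anticlockwise seen from above; 0 at the start, one nest is 1.047
- table_axis (a point): on the vertical axis of the index table (aluminium disc of 256 mm diameter, top 50 mm above the bench, six nests of four brass pins at 85 mm from its axis), 235 mm from the wheel's axis; the point is at the height of the disc's top
- station (a point): the nest place straight below the screwdriving head, at the height of the disc's top; empty at the start. The head stands on a column on the side of the table away from the wheel, its top 185 mm above the bench
- fixture: the fixed machine: steel base plate 500 x 150 x 12 mm, green gearbox 125 x 125 mm (top 60 mm above the bench) under the wheel, and the pedestal of the index table. Origin on the bench under the wheel's axis; its x axis points to the index table and its head
- cap_next: plain grey cap, 56 mm wide, 28 mm tall, loose in the nest one place before the head; origin at the centre of its underside
- cap_second: plain grey cap of the same kind, two places before the head
- cap_third: plain grey cap of the same kind, three places before the head
- cap_finished: grey cap of the same kind with a steel strap on top, in the nest just past the head
- driver_red: bystander: T-handled screwdriver, black handle with red neck, lying on the bench, 28 mm high, 120 mm long; origin under the middle of its handle, shank along its x
- driver_green: bystander: T-handled screwdriver with dark green handle, same sizes
- spare_cap: bystander: a loose strapped cap on the bench, 56 mm wide, 31 mm tall; origin under its centre
- collar: bystander: grey plastic ring 76 mm wide, 30 mm tall; origin under its centre
- screw_tub: bystander: clear plastic bowl with screws, 110 mm wide, 50 mm tall; origin under its centre
- carton: bystander: small cardboard box 70 x 90 x 60 mm; origin under its centre

How it is judged:
By the outcome, as a careful person would: the job done as asked, in the order asked, and still so for the second after the job is handed in, with the robot touching nothing.
It also fails if it takes over 54 s, if anything falls off the work surface, if the arm or the gripper's body presses on something with over 40 N, if the wrist force passes 120 N, or if a joint passes its speed limit or range.

ROBOT

A 6-joint arm with a two-finger parallel gripper is mounted at the origin on the work surface. World frame = base frame: x ahead of the robot, y to its left, z up, the work surface at z = 0. Lengths are in m, angles in rad, forces in N, time in s.
With the tool pointing down it reaches from about 0.275 to 0.875 m from the base axis. Payload 12.5 kg.
Tool frame: the origin (TCP) lies between the finger pads; the fingertips stand arm.finger_overhang ahead of it and the grasp point (between the pads) lies 8 mm behind it (arm.finger_overhang is the distance from the TCP to the fingertips, in m); z points along the fingers, y is the line along which they close (so a half turn about z gives the same grasp; the last joint's range is limited). The gripper opens to 85 mm and grips with 20 to 120 N. Pads are 22 mm wide; open, the fingers measure 114 mm over their backs; the gripper's body (76 mm by 85 mm) begins 54 mm behind the grasp point. The pads swing forward as they close: fully open they stand 13 mm farther back than shut.
Start: joints at [-1.282, 0.351, 1.652, -0, 1.139, -0.085], TCP at [0.201, -0.512, 0.242] pointing down, gripper open.
Joint ranges: [-2.75, 2.75], [-0.79, 2.1], [0.01, 2.65], [-1.57, 4.71], [0.07, 3.14], [-2.87, 2.87]. Speed limits (rad/s): [2.22, 2.22, 2.79, 3.14, 3.14, 3.14].

INTERFACE

Orientations are given as [roll, pitch, yaw] about the fixed x, y, z axes, in that order (R = Rz(yaw) Ry(pitch) Rx(roll)).
In Python, from workcell import get_state, vision, ticket, arm gives the robot as it stands.
- The arm moves only by the shell command python3 -m handwheel 'ROWS' [OPENING]. ROWS is JSON, a list of rows, each an object of numbers: "tx", "ty", "tz": the shift along the tool's x, y, z as a fraction of full scale; "rx", "ry", "rz": the turn, a rotation vector about the tool's x, y, z as a fraction of full scale. A call has 1 to 8 rows; each row is the pose to reach, as a shift and turn from the pose commanded when the call began, along the tool's axes at that moment; what a row does not reach only later rows make up. Full scale, the value 1, is 250 mm for a shift and 90 degrees for a turn. A row lasts 1/12 s, in which the tool goes at most 41.7 mm and 7.16 degrees, less where a joint would pass 70% of its speed; a pose out of reach is approached as far as the arm can. A call with a number of a shift or a turn outside -1 to 1 is refused whole. A call with a gripper value outside its range is refused whole. OPENING is the opening, from 0 (shut) to 1 (fully open), set as the call begins (- or left out, the last holds). The fingers move at their own pace and stop on an object; the grip force is fixed at half the most. Time passes only in rows, so rows that repeat a pose let the fingers close. It gives the time, the measured TCP pose, the force, the opening and the grip force at its end, in the units of the state.
- get_state(): the state, without advancing time (a new reading comes with each control period).
- vision.get_image(name): name is "scene" or "top" or "wrist"; returns the picture (384x512x3 uint8, red, green, blue); there is no depth.
- vision.camera_model(name): a dict with "K" (3x3 intrinsics, pixels), "camera_from_world" (4x4, takes a point from world to camera coordinates); the wrist camera has in their place "hand_eye" (4x4, takes a point from camera to tool coordinates, whose origin is the TCP and whose axes are the flange's). Camera axes: x right, y up, looking along -z (the intrinsics and any distortion apply to the point x, -y, -z); pixel columns grow to the right and rows downward; lengths in m; the calibration is good to about 2 mm. A picture is of the moment at which its call begins: read the wrist's pose just before it. camera_model takes no time and is no camera call.
- ticket.finish_job(): hands the job in; it is judged then, once.
Trained networks look in the newest picture that a camera, given by its name, has taken for a name from the list of things; names that differ only in an ending like _2 or _b are one class to them, and where a whole thing is asked for, a point or a joint stands for the part that bears it (a point fixed in the world has none). Each returns a list of dicts, best first, with "conf" (0 to 1); they miss things now and then, are a little off and sometimes report something else, mostly with a low value. They report only what shows in the picture. A call takes as long as a camera call.
- vision.masks_of(label, camera): "mask" (384x512 bool, what is visible of it).
- vision.mark_of(label, camera): "point" ([x, y, z] in m, in the coordinates of the camera as it stood for that picture, good to about 4 mm: a listed point, or the origin of a listed thing).
The state is a dict: "time_s": time; "joint_positions": joint angles; "dq": joint speeds; "effort": joint torques, N m; "ee_pos": TCP position; "eef_rot": TCP orientation; "wrist_force": force on the tool from outside, world axes, zero at the start; "torque": the same for the moment, N m; "opening": opening from 0.0 (shut) to 1.0 (fully open); "grip_force": force on a finger pad.
Only numpy, scipy, OpenCV 4.12 (cv2) and the standard library are available. Lean on these libraries where they do the work, as an engineer would, in place of code of your own. Each camera call takes 0.05 s, during which the arm holds its last target. There are 200 camera calls.

## Working session

There is one attempt and no reset: what is moved stays moved. The work goes in short steps, Python scripts to look and compute and a shell command to move; the robot and the scene stay as the last step left them, time stands still between calls to the robot, and variables do not carry over. Pictures are saved under pics/ and viewed, at most 10 in all, crops included, and the job is handed in when it is done.

```bash
mkdir -p pics; ls
cat > h.py <<'E'
import numpy as np, cv2
from workcell import get_state, vision, ticket, arm
from scipy.spatial.transform import Rotation as R
def pose():
    s=get_state(); return np.array(s["ee_pos"]), R.from_euler('xyz',s["eef_rot"]).as_matrix()
def world(p,cam,ps=None):
    m=vision.camera_model(cam)
    if cam=="wrist":
        q=np.array(m["hand_eye"])@np.r_[p,1]; return ps[0]+ps[1]@q[:3]
    return (np.linalg.inv(np.array(m["camera_from_world"]))@np.r_[p,1])[:3]
def save(cam,name):
    ps=pose(); im=vision.get_image(cam); cv2.imwrite(f'pics/{name}.png',im[:,:,::-1]); return ps
E
python3 - <<'E'
from h import *
np.set_printoptions(precision=4,suppress=True)
print(get_state(), arm.finger_overhang)
for c in ["scene","top"]:
    save(c,c+"1")
    for l in ["wheel_centre","grip_top","mark","table_axis","station","fixture","cap_next","cap_finished","driver_red","driver_green","spare_cap","collar","screw_tub","carton"]:
        print(c,l,[(world(d["point"],c),round(d["conf"],2)) for d in vision.mark_of(l,c)[:2]])
print(vision.camera_model("wrist"))
E
```

```text
pics
{'time_s': 0.0, 'joint_positions': array([-1.2816,  0.3512,  1.6524, -0.    ,  1.1391, -0.0846]), 'dq': array([ 0.0006,  0.0014, -0.0015, -0.0001,  0.0005, -0.002 ]), 'effort': array([ -0.0008, -50.6097, -29.1408,  -0.0002,   0.0044,   0.    ]), 'ee_pos': array([ 0.2007, -0.5117,  0.2418]), 'eef_rot': array([-3.1405, -0.0001,  0.3738]), 'wrist_force': array([-0.8121, -0.2453, -1.2505]), 'torque': array([ 0.0033, -0.0484, -0.0204]), 'grip_force': 0.0, 'opening': 0.9995985527845804} 0.011
scene wheel_centre [(array([0.5829, 0.0219, 0.0983]), 0.92)]
scene grip_top [(array([ 0.6359, -0.0324,  0.1693]), 0.49)]
scene mark [(array([ 0.6594, -0.053 ,  0.0965]), 0.72)]
scene table_axis [(array([ 0.6108, -0.214 ,  0.0511]), 0.68)]
scene station [(array([ 0.6216, -0.2912,  0.0439]), 0.98), (array([0.436 , 0.0064, 0.0025]), 0.39)]
scene fixture [(array([ 0.58 ,  0.022, -0.   ]), 0.68)]
scene cap_next [(array([ 0.5407, -0.2648,  0.0515]), 0.73), (array([ 0.4123, -0.2733,  0.0006]), 0.71)]
scene cap_finished [(array([ 0.6899, -0.241 ,  0.0484]), 0.56)]
scene driver_red [(array([ 0.7411,  0.05
[... 1052 characters left out ...]
_red [(array([0.7432, 0.0637, 0.006 ]), 0.93), (array([ 0.6282, -0.0314,  0.1697]), 0.46)]
top driver_green [(array([ 0.4329,  0.0124, -0.0045]), 0.72)]
top spare_cap [(array([ 0.7373,  0.1649, -0.0002]), 0.72)]
top collar [(array([ 0.4052,  0.1224, -0.0019]), 0.45)]
top screw_tub []
top carton [(array([ 0.4148, -0.2644, -0.0011]), 0.98), (array([0.5511, 0.2162, 0.0011]), 0.29)]
{'K': array([[315.4543,   0.    , 255.0737],
       [  0.    , 315.4543, 195.5428],
       [  0.    ,   0.    ,   1.    ]]), 'hand_eye': array([[ 0.0017,  0.9626,  0.271 ,  0.0684],
       [ 1.    , -0.0018, -0.    ,  0.0004],
       [ 0.0005,  0.271 , -0.9626, -0.1318],
       [ 0.    ,  0.    ,  0.    ,  1.    ]])}
```

View pics/top1.png

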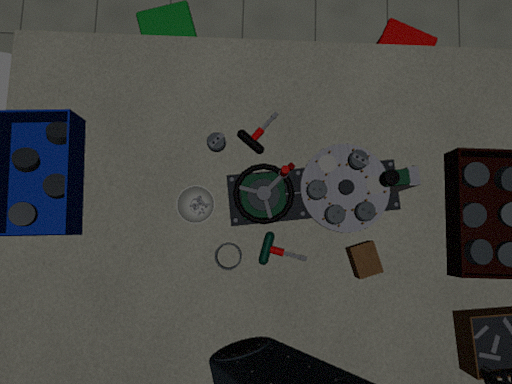

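View pics/scene1.png

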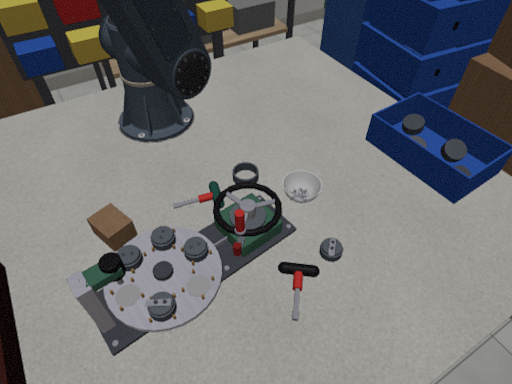

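```bash
python3 -m handwheel '[{"tx":0.1,"ty":-0.05,"tz":-0.03,"rz":-0.06},{"tx":0.24,"ty":-0.12,"tz":-0.06,"rz":-0.13},{"tx":0.38,"ty":-0.19,"tz":-0.1,"rz":-0.2},{"tx":0.52,"ty":-0.26,"tz":-0.13,"rz":-0.27},{"tx":0.66,"ty":-0.33,"tz":-0.17,"rz":-0.34},{"tx":0.8,"ty":-0.4,"tz":-0.2,"rz":-0.41},{"tx":0.92,"ty":-0.46,"tz":-0.2,"rz":-0.48},{"tx":0.96,"ty":-0.48,"tz":-0.2,"rz":-0.55}]' 0
cat >> h.py <<'E'
def rows(wps,file='cmd.json'):
    """wps: world (x,y,z,yaw deg), tool down -> rows from the present pose"""
    p,M=pose(); out=[]
    for x,y,z,w in wps:
        d=M.T@(np.array([x,y,z])-p)/0.25
        r=(R.from_matrix(M).inv()*R.from_euler('xyz',[180,0,w],degrees=True)).as_rotvec()/(np.pi/2)
        out.append('{"tx":%.3f,"ty":%.3f,"tz":%.3f,"rx":%.3f,"ry":%.3f,"rz":%.3f}'%(*d,*r))
    print(p,R.from_matrix(M).as_euler('xyz',degrees=True)); print('['+',\n'.join(out)+']')
E
python3 -c "
from h import *
p,M=pose();y0=np.degrees(get_state()['eef_rot'][2])
rows([(*(p+(np.array([.66,.02,.3])-p)*f),y0+(190-y0)*f) for f in (.25,.5,.6)])"
```

```text
[ 0.20086225 -0.51200297  0.24230278] [1.79998176e+02 6.95614109e-04 2.14168778e+01]
[{"tx":0.622,"ty":-0.328,"tz":-0.058,"rx":0.000,"ry":0.000,"rz":-0.468},
{"tx":1.243,"ty":-0.655,"tz":-0.115,"rx":0.000,"ry":0.000,"rz":-0.937},
{"tx":1.492,"ty":-0.786,"tz":-0.139,"rx":0.000,"ry":0.000,"rz":-1.124}]$[0]: bad value
```

```bash
python3 -m handwheel '[{"tx":0.1,"ty":-0.05,"tz":-0.03,"rx":0,"ry":0,"rz":-0.06},{"tx":0.24,"ty":-0.12,"tz":-0.06,"rx":0,"ry":0,"rz":-0.13},{"tx":0.38,"ty":-0.19,"tz":-0.1,"rx":0,"ry":0,"rz":-0.2},{"tx":0.52,"ty":-0.26,"tz":-0.13,"rx":0,"ry":0,"rz":-0.27},{"tx":0.66,"ty":-0.33,"tz":-0.17,"rx":0,"ry":0,"rz":-0.34},{"tx":0.8,"ty":-0.4,"tz":-0.2,"rx":0,"ry":0,"rz":-0.41},{"tx":0.92,"ty":-0.46,"tz":-0.2,"rx":0,"ry":0,"rz":-0.48},{"tx":0.96,"ty":-0.48,"tz":-0.2,"rx":0,"ry":0,"rz":-0.55}]' 0
python3 -c "
from h import *
p,M=pose();y0=np.degrees(get_state()['eef_rot'][2])
rows([(*(p+(np.array([.65,.03,.3])-p)*f),y0+(190-y0)*f) for f in (.25,.5,.6)])"
```

```text
time_s: 2.17
ee_pos: [0.3827, -0.3098, 0.293]
eef_rot: [3.14, -0.0, 1.246]
wrist_force: [0.2, 0.5, 0.0]
opening: -0.0
grip_force: 0.0
[ 0.38268802 -0.30982783  0.29295439] [ 1.79918996e+02 -1.19558122e-02  7.13750345e+01]
[{"tx":0.407,"ty":0.145,"tz":-0.007,"rx":0.001,"ry":0.000,"rz":-0.330},
{"tx":0.815,"ty":0.290,"tz":-0.014,"rx":0.001,"ry":0.000,"rz":-0.659},
{"tx":0.978,"ty":0.347,"tz":-0.016,"rx":0.001,"ry":0.000,"rz":-0.791}]
```

```bash
python3 -m handwheel '[{"tx":0.1,"ty":0.035,"tz":0,"rx":0,"ry":0,"rz":-0.07},{"tx":0.24,"ty":0.085,"tz":0,"rx":0,"ry":0,"rz":-0.15},{"tx":0.38,"ty":0.13,"tz":0,"rx":0,"ry":0,"rz":-0.23},{"tx":0.52,"ty":0.18,"tz":0,"rx":0,"ry":0,"rz":-0.31},{"tx":0.66,"ty":0.23,"tz":0,"rx":0,"ry":0,"rz":-0.38},{"tx":0.8,"ty":0.28,"tz":0,"rx":0,"ry":0,"rz":-0.46},{"tx":0.92,"ty":0.32,"tz":0,"rx":0,"ry":0,"rz":-0.54},{"tx":0.96,"ty":0.34,"tz":0,"rx":0,"ry":0,"rz":-0.6}]' 0
python3 -c "
from h import *
p,M=pose();y0=np.degrees(get_state()['eef_rot'][2])
rows([(*(p+(np.array([.665,.01,.28])-p)*f),y0+(180-y0)*f) for f in (.25,.5,.75,1)])"
```

```text
time_s: 2.83
ee_pos: [0.541, -0.1104, 0.2922]
eef_rot: [3.141, -0.0, 2.189]
wrist_force: [-0.6, 0.2, -0.3]
opening: -0.001
grip_force: 0.0
[ 0.54097488 -0.11039428  0.2922249 ] [ 1.79955597e+02 -1.41035856e-02  1.25439553e+02]
[{"tx":0.026,"ty":0.171,"tz":0.012,"rx":0.001,"ry":-0.000,"rz":-0.152},
{"tx":0.052,"ty":0.342,"tz":0.025,"rx":0.001,"ry":-0.000,"rz":-0.303},
{"tx":0.079,"ty":0.513,"tz":0.037,"rx":0.001,"ry":0.000,"rz":-0.455},
{"tx":0.105,"ty":0.683,"tz":0.049,"rx":0.001,"ry":0.000,"rz":-0.606}]
```

```bash
python3 -m handwheel '[{"tx":0.01,"ty":0.08,"tz":0,"rx":0,"ry":0,"rz":-0.08},{"tx":0.03,"ty":0.18,"tz":0,"rx":0,"ry":0,"rz":-0.155},{"tx":0.04,"ty":0.28,"tz":0,"rx":0,"ry":0,"rz":-0.23},{"tx":0.06,"ty":0.38,"tz":0,"rx":0,"ry":0,"rz":-0.31},{"tx":0.075,"ty":0.48,"tz":0,"rx":0,"ry":0,"rz":-0.385},{"tx":0.09,"ty":0.58,"tz":0,"rx":0,"ry":0,"rz":-0.46},{"tx":0.1,"ty":0.66,"tz":0,"rx":0,"ry":0,"rz":-0.54},{"tx":0.105,"ty":0.683,"tz":0,"rx":0,"ry":0,"rz":-0.6}]' 0
python3 -m handwheel '[{"tx":0,"ty":0,"tz":0,"rx":0,"ry":0,"rz":-0.075},{"tx":0,"ty":0,"tz":0,"rx":0,"ry":0,"rz":-0.15},{"tx":0,"ty":0,"tz":0,"rx":0,"ry":0,"rz":-0.225},{"tx":0,"ty":0,"tz":0,"rx":0,"ry":0,"rz":-0.3},{"tx":0,"ty":0,"tz":0,"rx":0,"ry":0,"rz":-0.375},{"tx":0,"ty":0,"tz":0,"rx":0,"ry":0,"rz":-0.45},{"tx":0,"ty":0,"tz":0,"rx":0,"ry":0,"rz":-0.5},{"tx":0,"ty":0,"tz":0,"rx":0,"ry":0,"rz":-0.5}]' 0
cat >> h.py <<'E'
def look(labels=("grip_top","mark","wheel_centre"),n=2,cam="wrist"):
    for i in range(n):
        ps=pose(); vision.get_image(cam)
        for l in labels: print(l,[(world(d["point"],cam,ps).round(4),round(d["conf"],2)) for d in vision.mark_of(l,cam)[:2]])
E
python3 - <<'E'
from h import *
save("wrist","w1"); look()
E
```

```text
time_s: 3.5
ee_pos: [0.6657, 0.0077, 0.2917]
eef_rot: [3.141, -0.0, 3.131]
wrist_force: [-0.8, 0.3, 0.1]
opening: -0.004
grip_force: 0.0
time_s: 4.17
ee_pos: [0.6642, 0.0056, 0.2922]
eef_rot: [3.141, -0.0, -2.372]
wrist_force: [-0.6, -0.0, -0.0]
opening: 0.001
grip_force: 0.0
grip_top [(array([ 0.6353, -0.0286,  0.1709]), 0.79)]
mark [(array([ 0.6596, -0.0521,  0.0987]), 0.91)]
wheel_centre [(array([0.582 , 0.0209, 0.0973]), 0.88), (array([ 0.6604, -0.0501,  0.0964]), 0.73)]
grip_top [(array([ 0.6346, -0.029 ,  0.1709]), 0.62), (array([ 0.6319, -0.0285,  0.1155]), 0.5)]
mark [(array([ 0.6565, -0.0508,  0.0962]), 0.62)]
wheel_centre [(array([0.5813, 0.0203, 0.0975]), 0.92)]
```

View pics/w1.png

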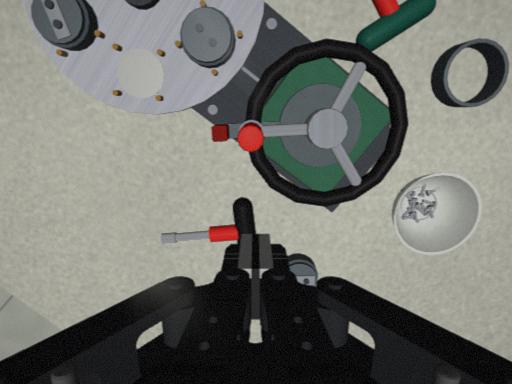

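```bash
cat >> h.py <<'E'
C=np.array([.5813,.0207])
def wp(th,D,z=.136,side=1):
    a=np.radians(th); t=np.array([np.sin(a),-np.cos(a)])
    return (*(C+.075*np.array([np.cos(a),np.sin(a)])-D*t),z,th-90*side)
E
python3 - <<'E'
from h import *
for c in ("top","wrist","scene"):
    im=cv2.cvtColor(vision.get_image(c),cv2.COLOR_RGB2HSV).astype(int)
    m=((im[...,0]<8)|(im[...,0]>172))&(im[...,1]>150)&(im[...,2]>60)
    n,_,s,ce=cv2.connectedComponentsWithStats(m.astype(np.uint8))
    print(c,[(s[i].tolist(),ce[i].round(1).tolist()) for i in range(1,n) if 15<s[i][4]<1500])
rows([wp(-43.3,.045,.22),wp(-43.3,.045)])
E
```

```text
top [([378, 18, 59, 28, 960], [404.8, 34.7]), ([254, 131, 7, 9, 45], [256.6, 134.8])]
wrist [([372, 0, 27, 16, 294], [385.1, 6.0]), ([237, 123, 27, 29, 577], [250.2, 137.2]), ([212, 125, 16, 16, 227], [219.4, 132.7]), ([209, 225, 31, 17, 416], [223.7, 233.2])]
scene [([53, 0, 48, 25, 909], [76.5, 10.2]), ([198, 192, 15, 10, 96], [205.6, 196.8]), ([235, 209, 9, 23, 182], [239.2, 219.9]), ([233, 242, 8, 14, 88], [236.5, 248.2]), ([293, 270, 10, 21, 152], [297.4, 279.5])]
[0.66422962 0.00562001 0.29226558] [ 1.79996216e+02 -2.14539802e-03 -1.36101781e+02]
[{"tx":0.003,"ty":-0.017,"tz":0.289,"rx":0.000,"ry":-0.000,"rz":-0.031},
{"tx":0.003,"ty":-0.017,"tz":0.625,"rx":0.000,"ry":-0.000,"rz":-0.031}]
```

```bash
python3 -m handwheel '[{"tx":0,"ty":-0.01,"tz":0.06,"rx":0,"ry":0,"rz":-0.03},{"tx":0,"ty":-0.015,"tz":0.16,"rx":0,"ry":0,"rz":-0.03},{"tx":0,"ty":-0.015,"tz":0.28,"rx":0,"ry":0,"rz":-0.03},{"tx":0,"ty":-0.015,"tz":0.4,"rx":0,"ry":0,"rz":-0.03},{"tx":0,"ty":-0.015,"tz":0.52,"rx":0,"ry":0,"rz":-0.03},{"tx":0,"ty":-0.015,"tz":0.6,"rx":0,"ry":0,"rz":-0.03},{"tx":0,"ty":-0.015,"tz":0.625,"rx":0,"ry":0,"rz":-0.03},{"tx":0,"ty":-0.015,"tz":0.625,"rx":0,"ry":0,"rz":-0.03}]' 0
python3 - <<'E'
from h import *
save("wrist","w2")
rows([wp(-43.3,.045-.0037*i) for i in range(1,7)]+[wp(-45,.022),wp(-47,.022)])
E
```

```text
time_s: 5.43
ee_pos: [0.6662, 0.003, 0.1346]
eef_rot: [3.139, -0.002, -2.328]
wrist_force: [0.3, -0.6, 0.1]
opening: -0.002
grip_force: 0.0
[0.6670697  0.00291643 0.13642178] [ 1.79999710e+02  5.82190888e-04 -1.33388405e+02]
[{"tx":0.018,"ty":-0.002,"tz":0.002,"rx":0.000,"ry":0.000,"rz":-0.001},
{"tx":0.033,"ty":-0.002,"tz":0.002,"rx":0.000,"ry":0.000,"rz":-0.001},
{"tx":0.048,"ty":-0.002,"tz":0.002,"rx":0.000,"ry":0.000,"rz":-0.001},
{"tx":0.063,"ty":-0.002,"tz":0.002,"rx":0.000,"ry":0.000,"rz":-0.001},
{"tx":0.078,"ty":-0.002,"tz":0.002,"rx":0.000,"ry":0.000,"rz":-0.001},
{"tx":0.092,"ty":-0.002,"tz":0.002,"rx":0.000,"ry":0.000,"rz":-0.001},
{"tx":0.104,"ty":-0.004,"tz":0.002,"rx":0.000,"ry":0.000,"rz":0.018},
{"tx":0.115,"ty":-0.007,"tz":0.002,"rx":0.000,"ry":0.000,"rz":0.040}]
```

View pics/w2.png

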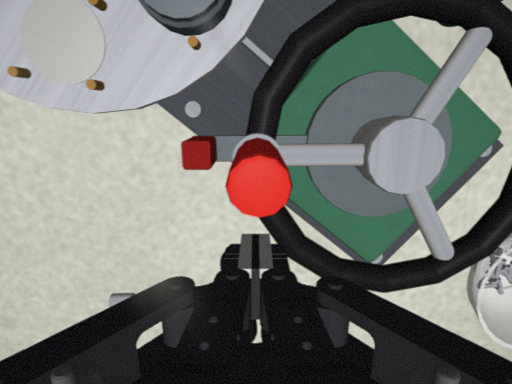

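The handle's red top is at (258,185), straight ahead of the shut fingertips at (256,240); the mark is at (198,153).

```bash
python3 -m handwheel '[{"tx":0.02,"ty":0,"tz":0,"rx":0,"ry":0,"rz":0},{"tx":0.035,"ty":0,"tz":0,"rx":0,"ry":0,"rz":0},{"tx":0.05,"ty":0,"tz":0,"rx":0,"ry":0,"rz":0},{"tx":0.065,"ty":0,"tz":0,"rx":0,"ry":0,"rz":0},{"tx":0.08,"ty":0,"tz":0,"rx":0,"ry":0,"rz":0},{"tx":0.09,"ty":0,"tz":0,"rx":0,"ry":0,"rz":0},{"tx":0.105,"ty":-0.005,"tz":0,"rx":0,"ry":0,"rz":0.02},{"tx":0.115,"ty":-0.005,"tz":0,"rx":0,"ry":0,"rz":0.04}]' 0
python3 - <<'E'
from h import *
look(("grip_top",),2,"scene");look(("grip_top",),1)
rows([wp(-47-5*i,.022) for i in range(1,9)])
E
```

```text
time_s: 6.15
ee_pos: [0.6484, -0.0187, 0.1366]
eef_rot: [-3.141, 0.002, -2.392]
wrist_force: [2.7, 4.1, 0.8]
opening: 0.003
grip_force: 0.2
grip_top [(array([ 0.6341, -0.0367,  0.1725]), 0.57)]
grip_top [(array([ 0.636 , -0.0356,  0.1692]), 0.52)]
grip_top [(array([ 0.6288, -0.0332,  0.1695]), 0.59)]
[ 0.64817701 -0.0187143   0.136219  ] [-1.79985554e+02  1.84873808e-02 -1.36930612e+02]
[{"tx":0.027,"ty":-0.009,"tz":0.001,"rx":-0.000,"ry":0.000,"rz":0.056},
{"tx":0.054,"ty":-0.013,"tz":0.001,"rx":-0.000,"ry":0.000,"rz":0.112},
{"tx":0.081,"ty":-0.015,"tz":0.001,"rx":-0.000,"ry":0.000,"rz":0.167},
{"tx":0.108,"ty":-0.014,"tz":0.001,"rx":-0.000,"ry":0.000,"rz":0.223},
{"tx":0.135,"ty":-0.011,"tz":0.001,"rx":-0.000,"ry":0.000,"rz":0.279},
{"tx":0.162,"ty":-0.006,"tz":0.001,"rx":-0.000,"ry":0.000,"rz":0.334},
{"tx":0.188,"ty":0.002,"tz":0.001,"rx":-0.000,"ry":0.000,"rz":0.390},
{"tx":0.214,"ty":0.012,"tz":0.001,"rx":-0.000,"ry":0.000,"rz":0.445}]
```

```bash
python3 -m handwheel '[{"tx":0.025,"ty":-0.005,"tz":0,"rx":0,"ry":0,"rz":0.055},{"tx":0.055,"ty":-0.01,"tz":0,"rx":0,"ry":0,"rz":0.11},{"tx":0.08,"ty":-0.015,"tz":0,"rx":0,"ry":0,"rz":0.165},{"tx":0.11,"ty":-0.015,"tz":0,"rx":0,"ry":0,"rz":0.225},{"tx":0.135,"ty":-0.01,"tz":0,"rx":0,"ry":0,"rz":0.28},{"tx":0.16,"ty":-0.005,"tz":0,"rx":0,"ry":0,"rz":0.335},{"tx":0.19,"ty":0,"tz":0,"rx":0,"ry":0,"rz":0.39},{"tx":0.215,"ty":0.01,"tz":0,"rx":0,"ry":0,"rz":0.445}]' 0
python3 - <<'E'
from h import *
look(("grip_top",),2)
rows([wp(-87-5*i,.022) for i in range(1,9)])
E
```

```text
time_s: 7.12
ee_pos: [0.6075, -0.0539, 0.1363]
eef_rot: [-3.141, 0.002, -3.094]
wrist_force: [4.9, 1.8, 0.1]
opening: 0.004
grip_force: 0.0
grip_top [(array([ 0.586 , -0.0538,  0.1682]), 0.88)]
grip_top [(array([ 0.5856, -0.0545,  0.1704]), 0.86)]
[ 0.60689746 -0.05370479  0.13594136] [-1.79996294e+02 -4.02849134e-02 -1.76850736e+02]
[{"tx":0.025,"ty":-0.004,"tz":-0.000,"rx":-0.000,"ry":-0.000,"rz":0.057},
{"tx":0.052,"ty":-0.008,"tz":-0.000,"rx":-0.000,"ry":-0.000,"rz":0.113},
{"tx":0.079,"ty":-0.010,"tz":-0.000,"rx":-0.000,"ry":-0.000,"rz":0.168},
{"tx":0.107,"ty":-0.009,"tz":-0.000,"rx":-0.000,"ry":-0.000,"rz":0.224},
{"tx":0.134,"ty":-0.006,"tz":-0.000,"rx":-0.000,"ry":-0.000,"rz":0.279},
{"tx":0.160,"ty":-0.001,"tz":-0.000,"rx":-0.000,"ry":-0.000,"rz":0.335},
{"tx":0.187,"ty":0.007,"tz":-0.000,"rx":-0.000,"ry":-0.000,"rz":0.391},
{"tx":0.212,"ty":0.017,"tz":-0.000,"rx":-0.000,"ry":-0.000,"rz":0.446}]
```

Working smoothly: 5 N, handle at about -87°. I'll carry on.

```bash
python3 -m handwheel '[{"tx":0.025,"ty":-0.005,"tz":0,"rx":0,"ry":0,"rz":0.055},{"tx":0.05,"ty":-0.01,"tz":0,"rx":0,"ry":0,"rz":0.115},{"tx":0.08,"ty":-0.01,"tz":0,"rx":0,"ry":0,"rz":0.17},{"tx":0.105,"ty":-0.01,"tz":0,"rx":0,"ry":0,"rz":0.225},{"tx":0.135,"ty":-0.005,"tz":0,"rx":0,"ry":0,"rz":0.28},{"tx":0.16,"ty":0,"tz":0,"rx":0,"ry":0,"rz":0.335},{"tx":0.185,"ty":0.005,"tz":0,"rx":0,"ry":0,"rz":0.39},{"tx":0.21,"ty":0.015,"tz":0,"rx":0,"ry":0,"rz":0.445}]' 0
python3 - <<'E'
from h import *
look(("grip_top",),1)
rows([wp(-127-5*i,.022) for i in range(1,9)])
E
```

```text
time_s: 7.98
ee_pos: [0.5552, -0.053, 0.1363]
eef_rot: [3.141, 0.002, 2.493]
wrist_force: [3.5, -1.8, -0.5]
opening: -0.0
grip_force: 1.2
grip_top [(array([ 0.5384, -0.0366,  0.1703]), 0.7)]
[ 0.55420876 -0.05249826  0.1360592 ] [-1.79982722e+02 -3.57213673e-03  1.42984817e+02]
[{"tx":0.028,"ty":-0.007,"tz":0.000,"rx":-0.000,"ry":-0.000,"rz":0.055},
{"tx":0.055,"ty":-0.012,"tz":0.000,"rx":-0.000,"ry":-0.000,"rz":0.111},
{"tx":0.082,"ty":-0.014,"tz":0.000,"rx":-0.000,"ry":-0.000,"rz":0.166},
{"tx":0.110,"ty":-0.013,"tz":0.000,"rx":-0.000,"ry":-0.000,"rz":0.222},
{"tx":0.137,"ty":-0.010,"tz":0.000,"rx":-0.000,"ry":0.000,"rz":0.278},
{"tx":0.163,"ty":-0.005,"tz":0.000,"rx":-0.000,"ry":0.000,"rz":0.333},
{"tx":0.190,"ty":0.003,"tz":0.000,"rx":-0.000,"ry":0.000,"rz":0.389},
{"tx":0.215,"ty":0.013,"tz":0.000,"rx":-0.000,"ry":0.000,"rz":0.444}]
```

```bash
python3 -m handwheel '[{"tx":0.03,"ty":-0.005,"tz":0,"rx":0,"ry":0,"rz":0.055},{"tx":0.055,"ty":-0.01,"tz":0,"rx":0,"ry":0,"rz":0.11},{"tx":0.08,"ty":-0.015,"tz":0,"rx":0,"ry":0,"rz":0.165},{"tx":0.11,"ty":-0.015,"tz":0,"rx":0,"ry":0,"rz":0.22},{"tx":0.135,"ty":-0.01,"tz":0,"rx":0,"ry":0,"rz":0.28},{"tx":0.165,"ty":-0.005,"tz":0,"rx":0,"ry":0,"rz":0.335},{"tx":0.19,"ty":0.005,"tz":0,"rx":0,"ry":0,"rz":0.39},{"tx":0.215,"ty":0.015,"tz":0,"rx":0,"ry":0,"rz":0.445}]' 0
python3 - <<'E'
from h import *
look(("grip_top",),1)
rows([wp(-167-5*i,.022) for i in range(1,9)])
E
```

```text
time_s: 8.75
ee_pos: [0.5141, -0.0176, 0.1362]
eef_rot: [-3.141, 0.001, 1.797]
wrist_force: [0.3, -6.0, 1.5]
opening: -0.003
grip_force: 0.5
grip_top [(array([0.508 , 0.0046, 0.1701]), 0.96)]
[ 0.51359687 -0.0168563   0.13594614] [-1.79946040e+02 -1.09444684e-02  1.03068951e+02]
[{"tx":0.024,"ty":-0.009,"tz":-0.000,"rx":-0.001,"ry":-0.000,"rz":0.056},
{"tx":0.051,"ty":-0.013,"tz":-0.000,"rx":-0.001,"ry":-0.000,"rz":0.112},
{"tx":0.078,"ty":-0.015,"tz":-0.000,"rx":-0.001,"ry":-0.000,"rz":0.167},
{"tx":0.105,"ty":-0.014,"tz":-0.000,"rx":-0.001,"ry":-0.000,"rz":0.223},
{"tx":0.132,"ty":-0.011,"tz":-0.000,"rx":-0.001,"ry":0.000,"rz":0.279},
{"tx":0.159,"ty":-0.006,"tz":-0.000,"rx":-0.001,"ry":0.000,"rz":0.334},
{"tx":0.185,"ty":0.002,"tz":-0.000,"rx":-0.001,"ry":0.000,"rz":0.390},
{"tx":0.211,"ty":0.012,"tz":-0.000,"rx":-0.001,"ry":0.000,"rz":0.445}]
```

```bash
python3 -m handwheel '[{"tx":0.025,"ty":-0.01,"tz":0,"rx":0,"ry":0,"rz":0.055},{"tx":0.05,"ty":-0.015,"tz":0,"rx":0,"ry":0,"rz":0.11},{"tx":0.08,"ty":-0.015,"tz":0,"rx":0,"ry":0,"rz":0.165},{"tx":0.105,"ty":-0.015,"tz":0,"rx":0,"ry":0,"rz":0.22},{"tx":0.13,"ty":-0.01,"tz":0,"rx":0,"ry":0,"rz":0.28},{"tx":0.16,"ty":-0.005,"tz":0,"rx":0,"ry":0,"rz":0.335},{"tx":0.185,"ty":0.005,"tz":0,"rx":0,"ry":0,"rz":0.39},{"tx":0.21,"ty":0.01,"tz":0,"rx":0,"ry":0,"rz":0.445}]' 0
python3 - <<'E'
from h import *
look(("grip_top",),1)
rows([wp(-207-5*i,.022) for i in range(1,9)])
E
```

```text
time_s: 9.52
ee_pos: [0.5044, 0.0343, 0.1358]
eef_rot: [-3.14, 0.001, 1.099]
wrist_force: [-2.9, -3.5, 2.7]
opening: 0.002
grip_force: 0.0
grip_top [(array([0.5139, 0.0533, 0.1692]), 0.85)]
[0.50455419 0.03486104 0.13583323] [-1.79948058e+02  2.29705911e-02  6.30941901e+01]
[{"tx":0.027,"ty":-0.007,"tz":-0.001,"rx":-0.001,"ry":0.000,"rz":0.057},
{"tx":0.054,"ty":-0.011,"tz":-0.001,"rx":-0.001,"ry":0.000,"rz":0.112},
{"tx":0.082,"ty":-0.013,"tz":-0.001,"rx":-0.001,"ry":0.000,"rz":0.168},
{"tx":0.109,"ty":-0.013,"tz":-0.001,"rx":-0.001,"ry":0.000,"rz":0.223},
{"tx":0.136,"ty":-0.010,"tz":-0.001,"rx":-0.001,"ry":0.000,"rz":0.279},
{"tx":0.163,"ty":-0.004,"tz":-0.001,"rx":-0.000,"ry":0.000,"rz":0.334},
{"tx":0.189,"ty":0.003,"tz":-0.001,"rx":-0.000,"ry":0.000,"rz":0.390},
{"tx":0.214,"ty":0.013,"tz":-0.001,"rx":-0.000,"ry":0.000,"rz":0.445}]
```

```bash
python3 -m handwheel '[{"tx":0.025,"ty":-0.005,"tz":0,"rx":0,"ry":0,"rz":0.055},{"tx":0.055,"ty":-0.01,"tz":0,"rx":0,"ry":0,"rz":0.11},{"tx":0.08,"ty":-0.015,"tz":0,"rx":0,"ry":0,"rz":0.165},{"tx":0.11,"ty":-0.015,"tz":0,"rx":0,"ry":0,"rz":0.22},{"tx":0.135,"ty":-0.01,"tz":0,"rx":0,"ry":0,"rz":0.28},{"tx":0.165,"ty":-0.005,"tz":0,"rx":0,"ry":0,"rz":0.335},{"tx":0.19,"ty":0.005,"tz":0,"rx":0,"ry":0,"rz":0.39},{"tx":0.215,"ty":0.015,"tz":0,"rx":0,"ry":0,"rz":0.445}]' 0
python3 - <<'E'
from h import *
look(("grip_top",),1)
print(get_state()["joint_positions"])
rows([wp(-247,.04),wp(-247,.05)])
E
```

```text
time_s: 10.28
ee_pos: [0.5318, 0.0805, 0.1356]
eef_rot: [-3.141, 0.003, 0.401]
wrist_force: [-5.3, -1.3, 2.6]
opening: 0.0
grip_force: 0.0
grip_top [(array([0.5515, 0.0905, 0.1694]), 0.68)]
[6.38846102e-02 4.67077937e-01 1.77474557e+00 2.86811197e-04
 9.00309042e-01 1.23187994e+00]
[0.53278735 0.08073552 0.13580872] [-1.79977577e+02  2.48961185e-02  2.30685877e+01]
[{"tx":-0.075,"ty":-0.003,"tz":-0.001,"rx":-0.000,"ry":0.000,"rz":0.001},
{"tx":-0.115,"ty":-0.003,"tz":-0.001,"rx":-0.000,"ry":0.000,"rz":0.001}]
```

```bash
python3 -m handwheel '[{"tx":-0.03,"ty":0,"tz":0,"rx":0,"ry":0,"rz":0},{"tx":-0.07,"ty":0,"tz":0,"rx":0,"ry":0,"rz":0},{"tx":-0.1,"ty":0,"tz":0,"rx":0,"ry":0,"rz":0},{"tx":-0.115,"ty":0,"tz":0,"rx":0,"ry":0,"rz":-0.07},{"tx":-0.115,"ty":0,"tz":0,"rx":0,"ry":0,"rz":-0.14},{"tx":-0.115,"ty":0,"tz":0,"rx":0,"ry":0,"rz":-0.21},{"tx":-0.115,"ty":0,"tz":0,"rx":0,"ry":0,"rz":-0.28},{"tx":-0.115,"ty":0,"tz":0,"rx":0,"ry":0,"rz":-0.35}]' 0 &&
python3 -m handwheel '[{"tx":0,"ty":0,"tz":0,"rx":0,"ry":0,"rz":-0.07},{"tx":0,"ty":0,"tz":0,"rx":0,"ry":0,"rz":-0.14},{"tx":0,"ty":0,"tz":0,"rx":0,"ry":0,"rz":-0.21},{"tx":0,"ty":0,"tz":0,"rx":0,"ry":0,"rz":-0.28},{"tx":0,"ty":0,"tz":0,"rx":0,"ry":0,"rz":-0.35},{"tx":0,"ty":0,"tz":0,"rx":0,"ry":0,"rz":-0.42},{"tx":0,"ty":0,"tz":0,"rx":0,"ry":0,"rz":-0.49},{"tx":0,"ty":0,"tz":0,"rx":0,"ry":0,"rz":-0.56}]' 0 &&
python3 -m handwheel '[{"tx":0,"ty":0,"tz":0,"rx":0,"ry":0,"rz":-0.07},{"tx":0,"ty":0,"tz":0,"rx":0,"ry":0,"rz":-0.14},{"tx":0,"ty":0,"tz":0,"rx":0,"ry":0,"rz":-0.21},{"tx":0,"ty":0,"tz":0,"rx":0,"ry":0,"rz":-0.28},{"tx":0,"ty":0,"tz":0,"rx":0,"ry":0,"rz":-0.35},{"tx":0,"ty":0,"tz":0,"rx":0,"ry":0,"rz":-0.42},{"tx":0,"ty":0,"tz":0,"rx":0,"ry":0,"rz":-0.49},{"tx":0,"ty":0,"tz":0,"rx":0,"ry":0,"rz":-0.55}]' 0 &&
python3 -m handwheel '[{"tx":0,"ty":0,"tz":0,"rx":0,"ry":0,"rz":-0.07},{"tx":0,"ty":0,"tz":0,"rx":0,"ry":0,"rz":-0.14},{"tx":0,"ty":0,"tz":0,"rx":0,"ry":0,"rz":-0.21},{"tx":0,"ty":0,"tz":0,"rx":0,"ry":0,"rz":-0.28},{"tx":0,"ty":0,"tz":0,"rx":0,"ry":0,"rz":-0.35},{"tx":0,"ty":0,"tz":0,"rx":0,"ry":0,"rz":-0.42},{"tx":0,"ty":0,"tz":0,"rx":0,"ry":0,"rz":-0.49},{"tx":0,"ty":0,"tz":0,"rx":0,"ry":0,"rz":-0.54}]' 0
python3 - <<'E'
from h import *
save("scene","s2");look(("grip_top",),2,"scene"); look(("grip_top",),1,"top")
rows([wp(-247,.05-.0047*i,side=-1) for i in range(1,7)]+[wp(-249,.022,side=-1),wp(-252,.022,side=-1)])
E
```

```text
time_s: 11.05
ee_pos: [0.5054, 0.069, 0.1362]
eef_rot: [3.141, -0.0, 0.956]
wrist_force: [-0.1, 0.6, 0.2]
opening: -0.003
grip_force: 0.0
time_s: 11.72
ee_pos: [0.5055, 0.069, 0.1361]
eef_rot: [3.141, 0.0, 1.836]
wrist_force: [-0.1, 0.5, 0.3]
opening: -0.002
grip_force: 0.0
time_s: 12.38
ee_pos: [0.5055, 0.069, 0.1361]
eef_rot: [3.141, 0.0, 2.7]
wrist_force: [-0.3, 0.8, -0.1]
opening: 0.001
grip_force: 0.0
time_s: 13.05
ee_pos: [0.5055, 0.069, 0.1361]
eef_rot: [-3.142, 0.0, -2.734]
wrist_force: [-0.3, 0.1, -0.4]
opening: 0.0
grip_force: 0.0
grip_top [(array([0.5589, 0.0884, 0.1723]), 0.59), (array([0.5511, 0.0937, 0.1091]), 0.38)]
grip_top [(array([0.5539, 0.0897, 0.1729]), 0.59)]
grip_top [(array([0.5787, 0.0212, 0.0957]), 0.61)]
[0.50579267 0.06935658 0.13607205] [-1.79998824e+02  2.44982254e-03 -1.57285688e+02]
[{"tx":-0.021,"ty":0.003,"tz":0.000,"rx":-0.000,"ry":0.000,"rz":-0.003},
{"tx":-0.040,"ty":0.003,"tz":0.000,"rx":-0.000,"ry":0.000,"rz":-0.003},
{"tx":-0.058,"ty":0.003,"tz":0.000,"rx":-0.000,"ry":0.000,"rz":-0.003},
{"tx":-0.077,"ty":0.003,"tz":0.000,"rx":-0.000,"ry":0.000,"rz":-0.003},
{"tx":-0.096,"ty":0.003,"tz":0.000,"rx":-0.000,"ry":0.000,"rz":-0.003},
{"tx":-0.115,"ty":0.003,"tz":0.000,"rx":-0.000,"ry":0.000,"rz":-0.003},
{"tx":-0.124,"ty":0.006,"tz":0.000,"rx":-0.000,"ry":0.000,"rz":0.019},
{"tx":-0.140,"ty":0.010,"tz":0.000,"rx":-0.000,"ry":0.000,"rz":0.052}]
```

View pics/s2.png

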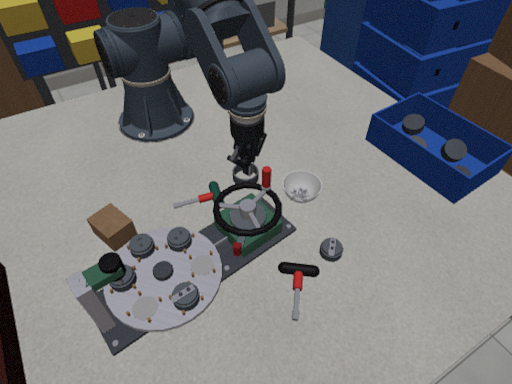

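The handle stands at (266,177) with the fingers clear behind it. The caps have moved round with the table and nothing else is disturbed. I'll re-engage with the other finger side.

```bash
python3 -m handwheel '[{"tx":-0.02,"ty":0.005,"tz":0,"rx":0,"ry":0,"rz":0},{"tx":-0.04,"ty":0.005,"tz":0,"rx":0,"ry":0,"rz":0},{"tx":-0.06,"ty":0.005,"tz":0,"rx":0,"ry":0,"rz":0},{"tx":-0.075,"ty":0.005,"tz":0,"rx":0,"ry":0,"rz":0},{"tx":-0.095,"ty":0.005,"tz":0,"rx":0,"ry":0,"rz":0},{"tx":-0.11,"ty":0.005,"tz":0,"rx":0,"ry":0,"rz":0},{"tx":-0.125,"ty":0.005,"tz":0,"rx":0,"ry":0,"rz":0.02},{"tx":-0.14,"ty":0.01,"tz":0,"rx":0,"ry":0,"rz":0.05}]' 0
python3 - <<'E'
from h import *
look(("grip_top",),1,"scene")
rows([wp(-252-5*i,.022,side=-1) for i in range(1,9)])
E
```

```text
time_s: 14.07
ee_pos: [0.5369, 0.0854, 0.1358]
eef_rot: [3.141, -0.002, -2.824]
wrist_force: [-4.8, -0.1, 2.3]
opening: 0.002
grip_force: 0.0
grip_top [(array([0.5595, 0.0901, 0.1696]), 0.69)]
[0.537212   0.08558658 0.13583466] [ 1.79986426e+02 -4.76773329e-02 -1.61768236e+02]
[{"tx":-0.026,"ty":0.005,"tz":-0.001,"rx":0.000,"ry":-0.001,"rz":0.058},
{"tx":-0.053,"ty":0.009,"tz":-0.001,"rx":0.000,"ry":-0.001,"rz":0.114},
{"tx":-0.080,"ty":0.011,"tz":-0.001,"rx":0.000,"ry":-0.001,"rz":0.169},
{"tx":-0.107,"ty":0.010,"tz":-0.001,"rx":0.000,"ry":-0.001,"rz":0.225},
{"tx":-0.135,"ty":0.007,"tz":-0.001,"rx":0.000,"ry":-0.001,"rz":0.280},
{"tx":-0.161,"ty":0.002,"tz":-0.001,"rx":0.000,"ry":-0.001,"rz":0.336},
{"tx":-0.187,"ty":-0.006,"tz":-0.001,"rx":-0.000,"ry":-0.001,"rz":0.391},
{"tx":-0.213,"ty":-0.016,"tz":-0.001,"rx":-0.000,"ry":-0.001,"rz":0.447}]
```

```bash
python3 -m handwheel '[{"tx":-0.025,"ty":0.005,"tz":0,"rx":0,"ry":0,"rz":0.055},{"tx":-0.055,"ty":0.01,"tz":0,"rx":0,"ry":0,"rz":0.11},{"tx":-0.08,"ty":0.01,"tz":0,"rx":0,"ry":0,"rz":0.17},{"tx":-0.105,"ty":0.01,"tz":0,"rx":0,"ry":0,"rz":0.225},{"tx":-0.135,"ty":0.005,"tz":0,"rx":0,"ry":0,"rz":0.28},{"tx":-0.16,"ty":0,"tz":0,"rx":0,"ry":0,"rz":0.335},{"tx":-0.185,"ty":-0.005,"tz":0,"rx":0,"ry":0,"rz":0.39},{"tx":-0.215,"ty":-0.015,"tz":0,"rx":0,"ry":0,"rz":0.445}]' 0
python3 - <<'E'
from h import *
look(("grip_top",),1,"scene")
rows([wp(-292-5*i,.022,side=-1) for i in range(1,9)])
E
```

```text
time_s: 14.83
ee_pos: [0.5888, 0.0991, 0.1357]
eef_rot: [-3.141, -0.002, 2.759]
wrist_force: [-4.9, 2.7, 0.1]
opening: -0.003
grip_force: 0.6
grip_top [(array([0.6124, 0.0874, 0.1684]), 0.67)]
[0.58993522 0.09872434 0.13587643] [1.79987459e+02 1.34999987e-02 1.58212993e+02]
[{"tx":-0.023,"ty":0.004,"tz":-0.000,"rx":0.000,"ry":0.000,"rz":0.058},
{"tx":-0.050,"ty":0.008,"tz":-0.000,"rx":0.000,"ry":0.000,"rz":0.113},
{"tx":-0.078,"ty":0.010,"tz":-0.000,"rx":0.000,"ry":0.000,"rz":0.169},
{"tx":-0.105,"ty":0.009,"tz":-0.000,"rx":0.000,"ry":0.000,"rz":0.225},
{"tx":-0.132,"ty":0.006,"tz":-0.000,"rx":0.000,"ry":0.000,"rz":0.280},
{"tx":-0.159,"ty":0.001,"tz":-0.000,"rx":0.000,"ry":0.000,"rz":0.336},
{"tx":-0.185,"ty":-0.007,"tz":-0.000,"rx":0.000,"ry":0.000,"rz":0.391},
{"tx":-0.210,"ty":-0.017,"tz":-0.000,"rx":0.000,"ry":0.000,"rz":0.447}]
```

```bash
python3 -m handwheel '[{"tx":-0.025,"ty":0.005,"tz":0,"rx":0,"ry":0,"rz":0.055},{"tx":-0.05,"ty":0.01,"tz":0,"rx":0,"ry":0,"rz":0.11},{"tx":-0.08,"ty":0.01,"tz":0,"rx":0,"ry":0,"rz":0.17},{"tx":-0.105,"ty":0.01,"tz":0,"rx":0,"ry":0,"rz":0.225},{"tx":-0.13,"ty":0.005,"tz":0,"rx":0,"ry":0,"rz":0.28},{"tx":-0.16,"ty":0,"tz":0,"rx":0,"ry":0,"rz":0.335},{"tx":-0.185,"ty":-0.005,"tz":0,"rx":0,"ry":0,"rz":0.39},{"tx":-0.21,"ty":-0.015,"tz":0,"rx":0,"ry":0,"rz":0.445}]' 0
python3 - <<'E'
from h import *
look(("grip_top",),1,"scene")
rows([wp(-332-4.5*i,.022,side=-1) for i in range(1,9)])
E
```

```text
time_s: 15.6
ee_pos: [0.6364, 0.0762, 0.1358]
eef_rot: [-3.141, -0.001, 2.063]
wrist_force: [-2.6, 5.0, -0.0]
opening: -0.0
grip_force: 1.0
grip_top [(array([0.6483, 0.054 , 0.1728]), 0.5), (array([0.5469, 0.2093, 0.0037]), 0.36)]
[0.63694486 0.07529137 0.13593036] [1.79981730e+02 8.09661955e-03 1.18262391e+02]
[{"tx":-0.024,"ty":0.007,"tz":-0.000,"rx":0.000,"ry":0.000,"rz":0.053},
{"tx":-0.048,"ty":0.011,"tz":-0.000,"rx":0.000,"ry":0.000,"rz":0.103},
{"tx":-0.073,"ty":0.013,"tz":-0.000,"rx":0.000,"ry":0.000,"rz":0.153},
{"tx":-0.097,"ty":0.013,"tz":-0.000,"rx":0.000,"ry":0.000,"rz":0.203},
{"tx":-0.122,"ty":0.011,"tz":-0.000,"rx":0.000,"ry":0.000,"rz":0.253},
{"tx":-0.146,"ty":0.008,"tz":-0.000,"rx":0.000,"ry":0.000,"rz":0.303},
{"tx":-0.170,"ty":0.002,"tz":-0.000,"rx":0.000,"ry":0.000,"rz":0.353},
{"tx":-0.193,"ty":-0.005,"tz":-0.000,"rx":0.000,"ry":0.000,"rz":0.403}]
```

```bash
python3 -m handwheel '[{"tx":-0.025,"ty":0.005,"tz":0,"rx":0,"ry":0,"rz":0.05},{"tx":-0.05,"ty":0.01,"tz":0,"rx":0,"ry":0,"rz":0.1},{"tx":-0.075,"ty":0.015,"tz":0,"rx":0,"ry":0,"rz":0.15},{"tx":-0.095,"ty":0.015,"tz":0,"rx":0,"ry":0,"rz":0.2},{"tx":-0.12,"ty":0.01,"tz":0,"rx":0,"ry":0,"rz":0.25},{"tx":-0.145,"ty":0.01,"tz":0,"rx":0,"ry":0,"rz":0.3},{"tx":-0.17,"ty":0,"tz":0,"rx":0,"ry":0,"rz":0.35},{"tx":-0.195,"ty":-0.005,"tz":0,"rx":0,"ry":0,"rz":0.4}]' 0
python3 - <<'E'
from h import *
look(("grip_top",),2,"scene")
rows([wp(-368-3.4*i,.022,side=-1) for i in range(1,9)])
E
```

```text
time_s: 16.37
ee_pos: [0.6583, 0.0327, 0.136]
eef_rot: [-3.142, -0.001, 1.437]
wrist_force: [-0.7, 5.7, 0.7]
opening: -0.001
grip_force: 0.1
grip_top [(array([0.6561, 0.0076, 0.1704]), 0.77)]
grip_top [(array([ 0.5378, -0.2562,  0.0539]), 0.74), (array([0.6575, 0.0074, 0.1724]), 0.61)]
[0.6585097  0.03211392 0.13612329] [1.79981007e+02 1.55465894e-02 8.24988465e+01]
[{"tx":-0.018,"ty":0.005,"tz":0.000,"rx":0.000,"ry":0.000,"rz":0.043},
{"tx":-0.036,"ty":0.009,"tz":0.001,"rx":0.000,"ry":0.000,"rz":0.081},
{"tx":-0.055,"ty":0.011,"tz":0.001,"rx":0.000,"ry":0.000,"rz":0.119},
{"tx":-0.073,"ty":0.012,"tz":0.001,"rx":0.000,"ry":0.000,"rz":0.157},
{"tx":-0.092,"ty":0.012,"tz":0.001,"rx":0.000,"ry":0.000,"rz":0.194},
{"tx":-0.110,"ty":0.011,"tz":0.001,"rx":0.000,"ry":0.000,"rz":0.232},
{"tx":-0.129,"ty":0.009,"tz":0.001,"rx":0.000,"ry":0.000,"rz":0.270},
{"tx":-0.147,"ty":0.006,"tz":0.001,"rx":0.000,"ry":0.000,"rz":0.308}]
```

```bash
python3 -m handwheel '[{"tx":-0.02,"ty":0.005,"tz":0,"rx":0,"ry":0,"rz":0.04},{"tx":-0.035,"ty":0.01,"tz":0,"rx":0,"ry":0,"rz":0.08},{"tx":-0.055,"ty":0.01,"tz":0,"rx":0,"ry":0,"rz":0.12},{"tx":-0.075,"ty":0.01,"tz":0,"rx":0,"ry":0,"rz":0.155},{"tx":-0.09,"ty":0.01,"tz":0,"rx":0,"ry":0,"rz":0.195},{"tx":-0.11,"ty":0.01,"tz":0,"rx":0,"ry":0,"rz":0.23},{"tx":-0.13,"ty":0.01,"tz":0,"rx":0,"ry":0,"rz":0.27},{"tx":-0.14,"ty":0.005,"tz":0,"rx":0,"ry":0,"rz":0.3}]' 0
cat >> h.py <<'E'
def reds(c):
    im=cv2.cvtColor(vision.get_image(c),cv2.COLOR_RGB2HSV).astype(int)
    m=((im[...,0]<8)|(im[...,0]>172))&(im[...,1]>150)&(im[...,2]>60)
    n,_,s,ce=cv2.connectedComponentsWithStats(m.astype(np.uint8))
    print(c,[(s[i].tolist(),ce[i].round(1).tolist()) for i in range(1,n) if 15<s[i][4]<1500])
E
python3 - <<'E'
from h import *
reds("scene"); save("scene","s3"); look(("grip_top",),2,"scene")
m=vision.camera_model("scene"); T=np.array(m["camera_from_world"])
for th in range(-392,-406,-2):
    a=np.radians(th); o=[]
    for z in (.14,.169):
        q=(T@[*(C+.075*np.array([np.cos(a),np.sin(a)])),z,1])[:3]*[1,-1,-1]; u=np.array(m["K"])@q; o.append((u[:2]/u[2]).round(1))
    print(th,*o)
rows([wp(-393-1.2*i,.022,side=-1) for i in range(1,9)])
E
```

```text
time_s: 17.23
ee_pos: [0.6553, -0.0023, 0.1362]
eef_rot: [3.141, -0.001, 0.965]
wrist_force: [2.0, 4.5, -0.9]
opening: -0.002
grip_force: 0.5
scene [([53, 0, 48, 25, 908], [76.5, 10.2]), ([198, 192, 15, 10, 94], [205.6, 196.8]), ([240, 210, 9, 22, 152], [243.9, 220.7]), ([233, 242, 8, 14, 85], [236.5, 248.3]), ([293, 270, 10, 21, 152], [297.4, 279.5])]
grip_top [(array([ 0.6469, -0.0244,  0.1726]), 0.51)]
grip_top [(array([ 0.6435, -0.0249,  0.1708]), 0.46)]
-392 [245.8 221.9] [245.6 213.4]
-394 [244.6 221.9] [244.3 213.4]
-396 [243.4 221.9] [243.1 213.3]
-398 [242.2 221.8] [241.8 213.2]
-400 [241.  221.6] [240.6 213.1]
-402 [239.8 221.5] [239.4 213. ]
-404 [238.6 221.3] [238.2 212.8]
[ 0.65520429 -0.00246403  0.13613442] [ 1.79987032e+02 -5.14516870e-03  5.53407213e+01]
[{"tx":-0.002,"ty":0.003,"tz":0.001,"rx":0.000,"ry":-0.000,"rz":-0.005},
{"tx":-0.008,"ty":0.005,"tz":0.001,"rx":0.000,"ry":-0.000,"rz":0.008},
{"tx":-0.014,"ty":0.007,"tz":0.001,"rx":0.000,"ry":-0.000,"rz":0.022},
{"tx":-0.020,"ty":0.009,"tz":0.001,"rx":0.000,"ry":-0.000,"rz":0.035},
{"tx":-0.027,"ty":0.010,"tz":0.001,"rx":0.000,"ry":-0.000,"rz":0.048},
{"tx":-0.033,"ty":0.011,"tz":0.001,"rx":0.000,"ry":-0.000,"rz":0.062},
{"tx":-0.040,"ty":0.012,"tz":0.001,"rx":0.000,"ry":-0.000,"rz":0.075},
{"tx":-0.046,"ty":0.013,"tz":0.001,"rx":0.000,"ry":-0.000,"rz":0.088}]
```

View pics/s3.png

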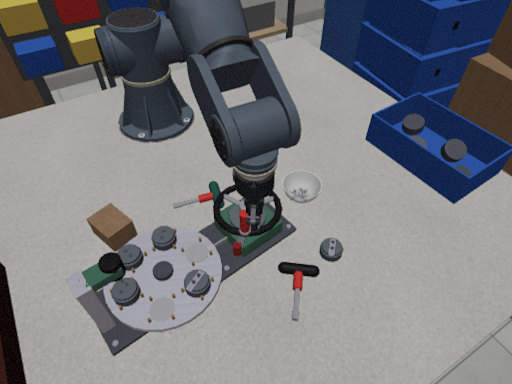

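The handle is now at (244,221), against (239,220) at the start. At 0.6 px per degree, about 8° are left; I'll push 6° and measure.

```bash
python3 -m handwheel '[{"tx":-0.005,"ty":0,"tz":0,"rx":0,"ry":0,"rz":0.01},{"tx":-0.01,"ty":0,"tz":0,"rx":0,"ry":0,"rz":0.02},{"tx":-0.016,"ty":0,"tz":0,"rx":0,"ry":0,"rz":0.035},{"tx":-0.022,"ty":0.005,"tz":0,"rx":0,"ry":0,"rz":0.045},{"tx":-0.028,"ty":0.005,"tz":0,"rx":0,"ry":0,"rz":0.055},{"tx":-0.032,"ty":0.005,"tz":0,"rx":0,"ry":0,"rz":0.065},{"tx":-0.032,"ty":0.005,"tz":0,"rx":0,"ry":0,"rz":0.065},{"tx":-0.032,"ty":0.005,"tz":0,"rx":0,"ry":0,"rz":0.065}]' 0
python3 - <<'E'
from h import *
reds("scene"); reds("scene"); print(pose()[0])
E
```

```text
time_s: 18.2
ee_pos: [0.6515, -0.0102, 0.1361]
eef_rot: [-3.142, 0.0, 0.861]
wrist_force: [1.1, 3.0, 0.5]
opening: 0.0
grip_force: 0.0
scene [([53, 0, 48, 25, 909], [76.5, 10.2]), ([198, 192, 15, 10, 94], [205.6, 196.8]), ([236, 209, 9, 23, 121], [239.3, 221.0]), ([233, 242, 8, 14, 87], [236.5, 248.3]), ([293, 270, 10, 21, 153], [297.4, 279.4])]
scene [([53, 0, 48, 25, 907], [76.5, 10.2]), ([198, 192, 15, 10, 94], [205.6, 196.8]), ([236, 209, 9, 23, 118], [239.3, 221.1]), ([233, 242, 8, 14, 85], [236.5, 248.3]), ([293, 270, 10, 21, 153], [297.4, 279.6])]
[ 0.65152539 -0.01016877  0.13604225]
```

About 1–2° remain. I'll back off and return to the reference camera pose to measure exactly.

```bash
python3 -m handwheel '[{"tx":0.03,"ty":0,"tz":0,"rx":0,"ry":0,"rz":0},{"tx":0.07,"ty":0,"tz":0,"rx":0,"ry":0,"rz":0},{"tx":0.09,"ty":0,"tz":-0.1,"rx":0,"ry":0,"rz":-0.06},{"tx":0.09,"ty":0,"tz":-0.22,"rx":0,"ry":0,"rz":-0.13},{"tx":0.09,"ty":0,"tz":-0.34,"rx":0,"ry":0,"rz":-0.2},{"tx":0.09,"ty":0,"tz":-0.46,"rx":0,"ry":0,"rz":-0.27},{"tx":0.09,"ty":0,"tz":-0.57,"rx":0,"ry":0,"rz":-0.34},{"tx":0.09,"ty":0,"tz":-0.625,"rx":0,"ry":0,"rz":-0.41}]' 0 &&
python3 -m handwheel '[{"tx":0,"ty":0,"tz":0,"rx":0,"ry":0,"rz":-0.07},{"tx":0,"ty":0,"tz":0,"rx":0,"ry":0,"rz":-0.14},{"tx":0,"ty":0,"tz":0,"rx":0,"ry":0,"rz":-0.21},{"tx":0,"ty":0,"tz":0,"rx":0,"ry":0,"rz":-0.28},{"tx":0,"ty":0,"tz":0,"rx":0,"ry":0,"rz":-0.35},{"tx":0,"ty":0,"tz":0,"rx":0,"ry":0,"rz":-0.42},{"tx":0,"ty":0,"tz":0,"rx":0,"ry":0,"rz":-0.49},{"tx":0,"ty":0,"tz":0,"rx":0,"ry":0,"rz":-0.56}]' 0 &&
python3 -m handwheel '[{"tx":0,"ty":0,"tz":0,"rx":0,"ry":0,"rz":-0.07},{"tx":0,"ty":0,"tz":0,"rx":0,"ry":0,"rz":-0.14},{"tx":0,"ty":0,"tz":0,"rx":0,"ry":0,"rz":-0.21},{"tx":0,"ty":0,"tz":0,"rx":0,"ry":0,"rz":-0.28},{"tx":0,"ty":0,"tz":0,"rx":0,"ry":0,"rz":-0.35},{"tx":0,"ty":0,"tz":0,"rx":0,"ry":0,"rz":-0.42},{"tx":0,"ty":0,"tz":0,"rx":0,"ry":0,"rz":-0.49},{"tx":0,"ty":0,"tz":0,"rx":0,"ry":0,"rz":-0.56}]' 0
python3 -c "
from h import *
rows([(.6642,.0056,.2922,-136.1)]); reds('scene')"
```

```text
time_s: 18.97
ee_pos: [0.6674, 0.0076, 0.2962]
eef_rot: [3.137, 0.0, 1.511]
wrist_force: [0.4, -0.4, 0.9]
opening: 0.004
grip_force: 0.0
time_s: 19.63
ee_pos: [0.6666, 0.0075, 0.2921]
eef_rot: [-3.141, -0.0, 2.39]
wrist_force: [-0.3, 0.1, 0.0]
opening: 0.002
grip_force: 0.0
time_s: 20.3
ee_pos: [0.6666, 0.0076, 0.2921]
eef_rot: [-3.141, -0.001, -3.013]
wrist_force: [0.8, 0.3, 0.6]
opening: 0.001
grip_force: 0.0
[0.66661159 0.00755142 0.29210655] [-1.79986646e+02 -2.90004551e-02 -1.72652605e+02]
[{"tx":0.011,"ty":-0.007,"tz":-0.000,"rx":-0.000,"ry":-0.000,"rz":-0.406}]
scene [([53, 0, 48, 25, 907], [76.6, 10.1]), ([198, 192, 15, 10, 96], [205.6, 196.8]), ([236, 209, 10, 23, 183], [240.3, 220.1]), ([233, 242, 8, 14, 85], [236.5, 248.3]), ([293, 270, 10, 21, 155], [297.4, 279.4])]
```

```bash
python3 -m handwheel '[{"tx":0.005,"ty":0,"tz":0,"rx":0,"ry":0,"rz":-0.07},{"tx":0.011,"ty":-0.007,"tz":0,"rx":0,"ry":0,"rz":-0.14},{"tx":0.011,"ty":-0.007,"tz":0,"rx":0,"ry":0,"rz":-0.21},{"tx":0.011,"ty":-0.007,"tz":0,"rx":0,"ry":0,"rz":-0.28},{"tx":0.011,"ty":-0.007,"tz":0,"rx":0,"ry":0,"rz":-0.35},{"tx":0.011,"ty":-0.007,"tz":0,"rx":0,"ry":0,"rz":-0.406},{"tx":0.011,"ty":-0.007,"tz":0,"rx":0,"ry":0,"rz":-0.406},{"tx":0.011,"ty":-0.007,"tz":0,"rx":0,"ry":0,"rz":-0.406}]' 0
python3 - <<'E'
from h import *
reds('wrist'); p,M=pose()
m=vision.camera_model('wrist'); H=np.linalg.inv(np.array(m['hand_eye']))
for th in (-397,-399,-401,-403,-405):
    a=np.radians(th); w=np.r_[C+.075*np.array([np.cos(a),np.sin(a)]),.169]
    q=(H@np.r_[M.T@(w-p),1])[:3]*[1,-1,-1]; u=np.array(m['K'])@q; print(th,(u[:2]/u[2]).round(1))
rows([wp(-41.5,.036,.22),wp(-41.5,.036,.136)])
E
```

```text
time_s: 21.02
ee_pos: [0.6639, 0.0053, 0.2922]
eef_rot: [3.141, -0.0, -2.386]
wrist_force: [-0.0, -0.2, 0.3]
opening: -0.002
grip_force: 0.0
wrist [([371, 0, 26, 15, 273], [383.8, 5.6]), ([211, 126, 16, 16, 230], [219.0, 133.7]), ([237, 126, 26, 30, 590], [249.9, 140.5]), ([210, 226, 30, 17, 411], [224.5, 233.9])]
-397 [247.8 148.2]
-399 [247.3 145. ]
-401 [246.9 141.7]
-403 [246.6 138.4]
-405 [246.4 135.1]
[0.66388546 0.00519621 0.29216139] [ 1.79991919e+02 -1.59016847e-02 -1.36688778e+02]
[{"tx":0.027,"ty":-0.014,"tz":0.289,"rx":0.000,"ry":-0.000,"rz":-0.058},
{"tx":0.027,"ty":-0.014,"tz":0.625,"rx":0.000,"ry":-0.000,"rz":-0.058}]
```

About 1.7° (2.2 mm at the handle) remains, not overrun. I'll come back down behind the handle for a final nudge.

```bash
python3 -m handwheel '[{"tx":0,"ty":-0.015,"tz":0.06,"rx":0,"ry":0,"rz":-0.05},{"tx":0,"ty":-0.015,"tz":0.16,"rx":0,"ry":0,"rz":-0.05},{"tx":0,"ty":-0.015,"tz":0.28,"rx":0,"ry":0,"rz":-0.05},{"tx":0,"ty":-0.015,"tz":0.4,"rx":0,"ry":0,"rz":-0.05},{"tx":0,"ty":-0.015,"tz":0.52,"rx":0,"ry":0,"rz":-0.05},{"tx":0.01,"ty":-0.015,"tz":0.6,"rx":0,"ry":0,"rz":-0.05},{"tx":0.03,"ty":-0.015,"tz":0.625,"rx":0,"ry":0,"rz":-0.05},{"tx":0.04,"ty":-0.015,"tz":0.625,"rx":0,"ry":0,"rz":-0.05}]' 0
python3 -m handwheel '[{"tx":0.005,"ty":0,"tz":0,"rx":0,"ry":0,"rz":0},{"tx":0.01,"ty":0,"tz":0,"rx":0,"ry":0,"rz":0},{"tx":0.01,"ty":0,"tz":0,"rx":0,"ry":0,"rz":0},{"tx":0.01,"ty":0,"tz":0,"rx":0,"ry":0,"rz":0}]' 0
python3 - <<'E'
from h import *
reds('scene'); p,M=pose(); a=np.radians(-41.7); h=C+.075*np.array([np.cos(a),np.sin(a)])
print(p,M.T@(np.r_[h,.136]-p), get_state()['wrist_force'])
E
```

```text
time_s: 21.73
ee_pos: [0.6581, -0.0049, 0.1345]
eef_rot: [3.139, -0.002, -2.305]
wrist_force: [0.1, -0.3, 0.4]
opening: 0.0
grip_force: 0.0
time_s: 22.07
ee_pos: [0.658, -0.0066, 0.1374]
eef_rot: [-3.14, 0.001, -2.303]
wrist_force: [0.1, 1.4, 0.4]
opening: 0.001
grip_force: 0.0
scene [([53, 0, 48, 25, 904], [76.5, 10.1]), ([198, 192, 15, 10, 95], [205.6, 196.8]), ([236, 209, 10, 23, 161], [239.8, 220.2]), ([233, 242, 8, 14, 87], [236.6, 248.3]), ([293, 270, 10, 21, 153], [297.4, 279.4])]
[ 0.65785972 -0.00650994  0.13707484] [0.03061578 0.00012659 0.00104494] [-0.52712152  0.43426945 -0.1374332 ]
```

```bash
python3 -m handwheel '[{"tx":0.008,"ty":0,"tz":0,"rx":0,"ry":0,"rz":0},{"tx":0.016,"ty":0,"tz":0,"rx":0,"ry":0,"rz":0},{"tx":0.024,"ty":0,"tz":0,"rx":0,"ry":0,"rz":0},{"tx":0.024,"ty":0,"tz":0,"rx":0,"ry":0,"rz":0},{"tx":0.024,"ty":0,"tz":0,"rx":0,"ry":0,"rz":0}]' 0
python3 - <<'E'
from h import *
p,M=pose(); a=np.radians(-41.7); h=C+.075*np.array([np.cos(a),np.sin(a)])
print(p,M.T@(np.r_[h,.136]-p), get_state()['wrist_force']); reds('scene')
E
for i in 1; do python3 -m handwheel '[{"tx":0.004,"ty":0,"tz":0,"rx":0,"ry":0,"rz":0},{"tx":0.004,"ty":0,"tz":0,"rx":0,"ry":0,"rz":0},{"tx":0.004,"ty":0,"tz":0,"rx":0,"ry":0,"rz":0}]' 0; done
python3 -c "
from h import *
reds('scene')"
```

```text
time_s: 22.53
ee_pos: [0.6534, -0.011, 0.1361]
eef_rot: [-3.142, 0.0, -2.303]
wrist_force: [0.9, 0.5, 0.6]
opening: 0.003
grip_force: 0.0
[ 0.65339438 -0.01103561  0.13609923] [ 2.42638509e-02 -1.68677102e-04  9.56796064e-05] [0.90853091 0.52836255 0.56060499]
scene [([53, 0, 48, 25, 903], [76.6, 10.1]), ([198, 192, 15, 10, 95], [205.5, 196.7]), ([236, 209, 9, 23, 111], [239.2, 221.1]), ([233, 242, 8, 14, 87], [236.5, 248.2]), ([293, 270, 10, 21, 152], [297.4, 279.5])]
time_s: 22.83
ee_pos: [0.6529, -0.0115, 0.1361]
eef_rot: [-3.141, 0.001, -2.303]
wrist_force: [1.4, 3.5, 0.3]
opening: -0.004
grip_force: 0.0
scene [([53, 0, 48, 25, 905], [76.5, 10.1]), ([198, 192, 15, 10, 94], [205.6, 196.8]), ([236, 209, 9, 23, 105], [239.1, 221.2]), ([233, 242, 8, 14, 87], [236.5, 248.4]), ([293, 270, 10, 21, 152], [297.4, 279.5])]
```

```bash
python3 -m handwheel '[{"tx":0.004,"ty":0,"tz":0,"rx":0,"ry":0,"rz":0},{"tx":0.008,"ty":0,"tz":0,"rx":0,"ry":0,"rz":0},{"tx":0.008,"ty":0,"tz":0,"rx":0,"ry":0,"rz":0},{"tx":0.008,"ty":0,"tz":0,"rx":0,"ry":0,"rz":0},{"tx":0.008,"ty":0,"tz":0,"rx":0,"ry":0,"rz":0}]' 0
python3 -m handwheel '[{"tx":-0.02,"ty":0,"tz":0,"rx":0,"ry":0,"rz":0},{"tx":-0.06,"ty":0,"tz":0,"rx":0,"ry":0,"rz":0},{"tx":-0.08,"ty":0,"tz":-0.08,"rx":0,"ry":0,"rz":0.02},{"tx":-0.08,"ty":0,"tz":-0.2,"rx":0,"ry":0,"rz":0.04},{"tx":-0.08,"ty":0.015,"tz":-0.34,"rx":0,"ry":0,"rz":0.05},{"tx":-0.08,"ty":0.015,"tz":-0.48,"rx":0,"ry":0,"rz":0.05},{"tx":-0.08,"ty":0.015,"tz":-0.6,"rx":0,"ry":0,"rz":0.05},{"tx":-0.08,"ty":0.015,"tz":-0.625,"rx":0,"ry":0,"rz":0.05}]' 0
python3 - <<'E'
from h import *
rows([(.6642,.0056,.2922,-136.1)]); reds('scene'); reds('wrist'); reds('wrist'); print(pose())
E
```

```text
time_s: 23.3
ee_pos: [0.6514, -0.0132, 0.1361]
eef_rot: [-3.142, 0.0, -2.303]
wrist_force: [1.6, 3.1, 1.8]
opening: 0.006
grip_force: 0.0
time_s: 23.97
ee_pos: [0.6637, 0.0045, 0.2982]
eef_rot: [-3.136, 0.005, -2.381]
wrist_force: [0.4, -0.5, 0.8]
opening: 0.003
grip_force: 0.0
[0.66365038 0.00448315 0.29817878] [-179.66765222    0.27472867 -136.42955738]
[{"tx":-0.005,"ty":0.002,"tz":0.024,"rx":-0.004,"ry":0.003,"rz":-0.004}]
scene [([53, 0, 48, 25, 911], [76.5, 10.2]), ([198, 192, 15, 10, 97], [205.5, 196.8]), ([235, 209, 10, 23, 188], [239.1, 220.0]), ([233, 242, 8, 14, 85], [236.5, 248.3]), ([293, 270, 10, 21, 152], [297.4, 279.5])]
wrist [([372, 0, 26, 16, 297], [384.6, 6.2]), ([238, 123, 26, 29, 563], [251.2, 137.5]), ([214, 125, 15, 17, 219], [221.1, 133.0]), ([212, 224, 29, 17, 403], [225.8, 232.0])]
wrist [([371, 0, 27, 17, 312], [384.3, 6.4]), ([237, 124, 26, 30, 575], [250.1, 138.7]), ([212, 126, 16, 17, 224], [219.9, 134.3]), ([211, 226, 30, 16, 405], [224.8, 233.6])]
(array([0.66200399, 0.00441193, 0.29166038]), array([[-7.24609906e-01, -6.89159037e-01, -5.52784191e-04],
       [-6.89159062e-01,  7.24610072e-01, -1.74984328e-04],
       [ 5.21145024e-04,  2.54160857e-04, -9.99999832e-01]]))
```

Run:
```python
from h import *
save("scene","s4"); look(("station","cap_next"),1,"scene")
```

```text
station [(array([ 0.6236, -0.2917,  0.0446]), 0.92)]
cap_next [(array([ 0.6186, -0.296 ,  0.0528]), 0.78), (array([ 0.4104, -0.2725, -0.0014]), 0.52)]
```

View pics/s4.png

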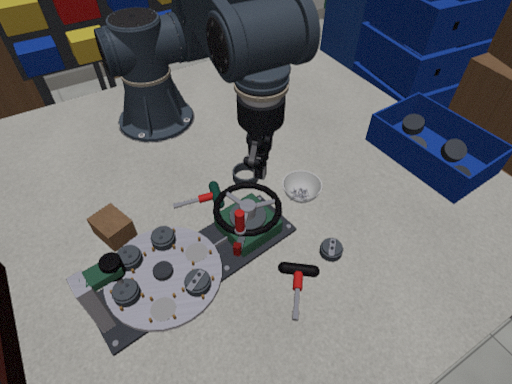

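The handle (239,220) is back at the mark (236,248), the next cap (125,292) is under the head, the bystanders are unmoved and the arm is clear.

```bash
python3 -c "
from h import *
print(ticket.finish_job())"
```

```text
the job is handed in; nothing more can be done
None
```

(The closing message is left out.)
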